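Open the control unit's spring cover and snap its loose relay modules home

ROBOT

A 7-joint arm with a two-finger parallel gripper is mounted at the origin on the work surface. World frame = base frame: x ahead of the robot, y to its left, z up, the work surface at z = 0. Lengths are in m, angles in rad, forces in N, time in s.
With the tool pointing down it reaches from about 0.425 to 0.925 m from the base axis. Payload 6.8 kg.
Tool frame: the origin (TCP) lies at the very end of the fingers, on their centre line; the grasp point (between the pads) lies bot.grip_point_offset behind it (bot.grip_point_offset is the distance from the TCP to the grasp point, in m); x points along the fingers, y is the direction in which the jaws open and shut, and the axes are right-handed (so a half turn about x gives the same grasp; the last joint's range is limited). The gripper opens to 85 mm and grips with 20 to 120 N. Pads are 22 mm wide; open, the fingers measure 114 mm over their backs; the gripper's body (76 mm by 85 mm) begins 54 mm behind the grasp point. The pads swing forward as they close: fully open they stand 13 mm farther back than shut.
Start: joints at [-1.34, 0.477, 0.022, 1.555, -0.011, 1.109, -0.083], TCP at [0.224, 0.637, 0.231] pointing down, gripper open.
Joint ranges: [-2.96, 2.96], [-0.34, 2.1], [-1.41, 1.46], [0.24, 2.44], [-1.37, 4.51], [0.17, 1.92], [-2.96, 2.96]. Speed limits (rad/s): [2.39, 2.39, 3.14, 3.14, 3.14, 3.14, 3.14].

INTERFACE

Orientations are given as a unit quaternion [x, y, z, w].
In Python, from cell import sensors, capture, workorder, bot gives the robot as it stands.
- The arm moves only by the tool drive_tool, never from a script. Its argument "increments" is a list of rows, each an object of numbers: "rx", "ry", "rz": the turn, a rotation vector about the tool's x, y, z in rad; "x", "y", "z": the shift along the tool's x, y, z in cm; "grip": the opening in per cent of the stroke, from 0 (shut) to 100 (fully open). In form: [{"rx": .., "ry": .., "rz": .., "x": .., "y": .., "z": .., "grip": ..}, ...]. A call has exactly 8 rows; each row shifts and turns the pose as measured when the row begins, along the tool's axes as they then stand; what a row does not reach is not made up. A row lasts 1/10 s, in which the tool goes at most 50 mm and 8.59 degrees, less where a joint would pass 70% of its speed; a pose out of reach is approached as far as the arm can. A call with a gripper value outside its range is refused whole. The fingers move at their own pace and stop on an object; "newtons" is the grip in N (left out, the last holds). Time passes only in rows, so rows that do not move let the fingers close, or fill a call up. It gives the time, the measured TCP pose, the force and the opening at its end, in the units of the state.
- sensors.sense(): the state, without advancing time (a new reading comes with each control period).
- capture(name): name is "scene" or "top"; returns a dict with "frame" (420x560x3 uint8, red, green, blue), "range_z" (420x560 float32, m along the optical axis (not along the pixel's ray), 0 where there is no reading), "vfov" (degrees; the focal length in pixels is half the picture's height over the tangent of half this angle, whatever the lens; pixels are square), "cx", "cy" (the principal point, pixels), "extrinsics" (4x4, takes a point from camera to world coordinates). Camera axes: x right, y up, looking along -z (the intrinsics and any distortion apply to the point x, -y, -z); pixel columns grow to the right and rows downward; lengths in m; the calibration is good to about 2 mm. A picture is of the moment at which its call begins.
- workorder.finish_job(): hands the job in, once; it reports no verdict.
The state is a dict: "time": time; "qpos": joint angles; "joint_vel": joint speeds; "joint_efforts": joint torques, N m; "tool_pos": TCP position; "orientation": TCP orientation; "wrist_force": force on the tool from outside, world axes, zero at the start; "ft_torque": the same for the moment, N m; "gripper_width": opening from 0.0 (shut) to 1.0 (fully open).
Only numpy, scipy, OpenCV 4.12 (cv2) and the standard library are available. Lean on these libraries where they do the work, as an engineer would, in place of code of your own. Each camera call takes 0.05 s, during which the arm holds its last target.

TASK

On the control unit in the tilted cradle, slide the thumb latch sideways so that the spring cover flies open, then press each of the two relay modules under it until it has snapped fully home (one of them may be home already), pressing steadily without ramming it. Leave the cover standing open and the other things on the bench where they are.

Things in the scene. Friction and masses are not known exactly. Their poses are not given: they have to be found in the camera images.
- unit: vehicle control unit: aluminium box 190 x 200 x 55 mm in a dark steel cradle, fixed. Origin on the bench under the centre of its face, which is 108 mm up; x (level) points from its low edge (latch side) to its high edge (hinge side), y to its left when looking along x, z up. The face's outward normal is tilted 0.52 rad (30 deg) from vertical towards the unit's -x
- latch (a joint): slide of the thumb latch, m: 0 = locked, grows towards the unit's +y (its left) to a stop at 0.018; the cover is freed at about 0.014. It moves against 2 N of friction and stays where it is left; it starts between 0 and 0.003
- latch_ridge (a point): centre of the top of the thumb ridge. The latch is a black bar 70 mm long sideways, 22 mm wide, 6 mm thick along the face's low edge, 74 mm down the slope from the face centre; its ridge is 16 mm sideways x 24 mm, top 24 mm above the face. z = outward face normal, x up the slope, y = the releasing direction. The closed cover's free edge is 29 mm up the slope from it
- cover (a joint): hinge of the cover, rad: 0 = closed, 1.6 = fully open (stop), where it stands about square to the face. A spring swings it open by itself in 1 to 2 s once the latch frees it, and holds it open lightly
- cover_hinge (a point): middle of the hinge line (along the unit's y) at the face's high side, 85 mm up the slope from the face centre, 3 mm above the face. Cover: grey plastic plate 130 x 166 mm (sideways) x 6 mm. Open, it leans over the modules as seen from above, so a tool coming straight down meets it: come along the face normal
- cover_edge (a point): middle of the cover's free edge, upper side, 130 mm from the hinge line; when closed, the latch's tongue lies over it there
- relay_left (a joint): slide of the left relay module (the unit's +y side), m: 0 = standing 10 mm proud, 0.010 = fully home (hard stop). Over-centre clip: the force peaks at about 15 N in the first 1 to 2 mm, then falls away; near 7 mm it snaps home by itself and stays. Starts proud, part-way or home, differing from run to run
- relay_right (a joint): slide of the right relay module (the unit's -y side), m: 0 = standing 10 mm proud, 0.010 = fully home (hard stop). Over-centre clip: the force peaks at about 15 N in the first 1 to 2 mm, then falls away; near 7 mm it snaps home by itself and stays. Always starts proud
- relay_left_top (a point): centre of the flat top of the left relay module, a black box 76 mm up the slope x 70 mm sideways; moves with it: 2 mm below the face when proud, 12 mm when home. z = outward face normal (press along -z), x up the slope, y to the unit's left. It lies 69 mm down the slope from the hinge line and 41 mm to the left of the unit's middle; 12 mm gap between the modules
- relay_right_top (a point): centre of the flat top of the right relay module, a black box 76 mm up the slope x 70 mm sideways; moves with it: 2 mm below the face when proud, 12 mm when home. z = outward face normal (press along -z), x up the slope, y to the unit's left. It lies 69 mm down the slope from the hinge line and 41 mm to the right of the unit's middle; 12 mm gap between the modules
- screwdriver: bystander: red-handled screwdriver 200 mm long lying on the bench; origin under its middle, x along it
- torch: bystander: black hand torch 152 mm long, 36 mm thick, lying on the bench; origin under it, x along it
- meter: bystander: grey hand-held multimeter 150 x 80 x 35 mm lying on the bench; origin under its centre, x along it

How it is judged:
On the way, in this order (a step that is already met when the one before it is completed fails the run):
1. the latch is slid and the cover has sprung open (over 1.2 rad) (value of joint cover above 1.2 rad), for 0.2 s.
2. both relay modules are home (over 8.5 mm in) (value of joint each of relay_left, relay_right above 0.0085 m), for 0.2 s.
At the end, for the whole second after the job is handed in: Both relay modules are home (pressed in more than 8.5 of 10 mm) and the cover stands open by more than 1.2 rad (all of step 2 and value of joint cover above 1.2 rad); the robot touches nothing.
It fails at once if a relay module is rammed with more than 60 N (contact force between any of the arm, the fingers and relay_left above 60 N or contact force between any of the arm, the fingers and relay_right above 60 N).
It fails at once if the screwdriver, torch or meter is moved more than 30 mm (distance of any of screwdriver, torch, meter from where it was at the start of the episode above 0.03 m).
It also fails if it takes over 51 s, if anything falls off the work surface, if the arm or the gripper's body presses on something with over 40 N, if the wrist force passes 120 N, or if a joint passes its speed limit or range.

## Working session

There is one attempt and no reset: what is moved stays moved. The work goes in short steps, Python scripts to look and compute and a tool call to move; the robot and the scene stay as the last step left them, time stands still between calls to the robot, and variables do not carry over. Pictures are saved under pics/ and viewed, and the job is handed in when it is done.

Besides the shell and the picture viewer there is one more tool, called after ">>>" as name([rows], argument=value, ...), one row to a line, values as JSON. drive_tool: Moves the arm, as the interface text tells. Its arguments: {"type":"object","properties":{"increments":{"type":"array","items":{"type":"object","properties":{"rx":{"type":"number"},"ry":{"type":"number"},"rz":{"type":"number"},"x":{"type":"number"},"y":{"type":"number"},"z":{"type":"number"},"grip":{"type":"number"}}}},"newtons":{"type":"number"}},"required":["increments"]}

```bash
ls; mkdir -p pics; python3 - <<'E'
from cell import sensors, capture, workorder, bot
import numpy as np, cv2
s=sensors.sense(); print(s, bot.grip_point_offset)
for n in("scene","top"):
    c=capture(n); np.savez(f"{n}0.npz",**{k:np.array(v) for k,v in c.items()})
    cv2.imwrite(f"pics/{n}0.png",c["frame"][:,:,::-1]); print(n,{k:v for k,v in c.items() if k not in("frame","range_z")}, (c["range_z"]>0).mean())
E
```

```text
pics
{'time': 0.0, 'qpos': array([-1.34011947,  0.47776182,  0.02237364,  1.55643895, -0.01147536,
        1.10927276, -0.08311204]), 'joint_vel': array([-5.06491302e-04,  1.14325907e-03,  3.49199344e-04, -3.64390965e-05,
       -1.99327045e-03,  1.71139177e-03,  1.56393027e-03]), 'joint_efforts': array([ 6.17401820e-04, -5.96441281e+01,  1.60842106e+00, -2.81201810e+01,
        1.25414820e-02,  9.03696287e-03,  2.51548721e-05]), 'tool_pos': array([0.22417393, 0.63607941, 0.23035731]), 'orientation': array([ 0.11858915,  0.69703193, -0.11982484,  0.69693982]), 'wrist_force': array([-1.39727306, -0.67373318,  0.64094952]), 'ft_torque': array([-0.02702706,  0.05393706,  0.04929825]), 'gripper_width': 0.9970597013879032} 0.0187
scene {'vfov': 51.0052585687684, 'cx': 277.2256168995116, 'cy': 211.5619685612164, 'extrinsics': array([[ 0.70384349, -0.45790875,  0.54306897,  1.09645755],
       [ 0.7102972 ,  0.46343326, -0.52981837, -0.56187902],
       [-0.00906776,  0.75864958,  0.65143579,  0.78779561],
       [ 0.        ,  0.        ,  0.        ,  1.        ]])} 0.9958801020408163
top {'vfov': 43.20857743619105, 'cx': 276.2263477945599, 'cy': 212.14456940767556, 'extrinsics': array([[ 0.01482103,  0.99758274, -0.06788975,  0.44107969],
       [-0.99988704,  0.01461723, -0.00349773,  0.00264749],
       [-0.00249692,  0.06793393,  0.9976867 ,  1.37621555],
       [ 0.        ,  0.        ,  0.        ,  1.        ]])} 0.9959268707482993
```

View pics/scene0.png

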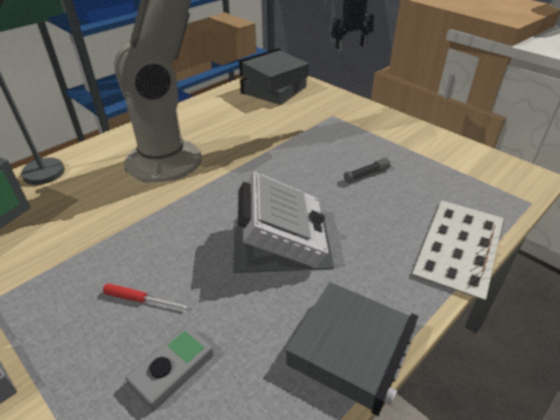

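View pics/top0.png

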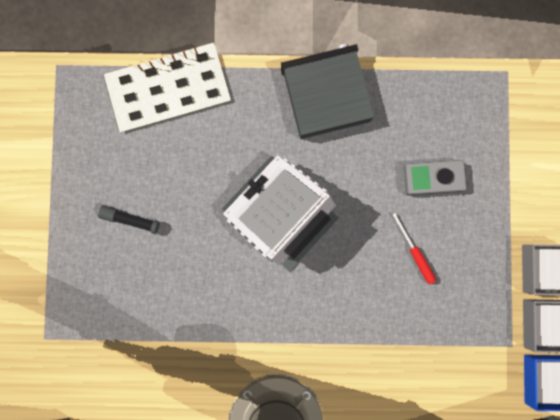

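The scene view shows the unit at about (285,220), with the latch knob at (317,217). In the top view the unit is at (280,207), the black latch at (255,187) and the hinge/back side at (310,235), so the low edge faces away from the robot and to its left. The screwdriver, meter and torch are well clear. Next I'll measure with the depth images.

```bash
cat > h.py <<'E'
import numpy as np, cv2
def cloud(c):
    z=c["range_z"]; H,W=z.shape; f=H/2/np.tan(np.radians(float(c["vfov"]))/2)
    v,u=np.mgrid[:H,:W].astype(float)
    P=np.stack([(u-c["cx"])/f*z,-(v-c["cy"])/f*z,-z],-1)
    E=c["extrinsics"]; Q=P@E[:3,:3].T+E[:3,3]; Q[z==0]=np.nan; return Q
def load(n): return dict(np.load(n))
E
python3 - <<'E'
from h import *
for n in("top","scene"):
    c=load(n+"0.npz");Q=cloud(c);fr=c["frame"]
    if n=="top":
        for p in[(100,300),(450,100),(450,320),(200,120),(240,300),(380,160)]: print(p,Q[p[1],p[0]].round(3))
        box=(215,150,345,275)
    else:
        for p in[(200,350),(400,200),(300,150),(100,300),(350,270)]: print(p,Q[p[1],p[0]].round(3))
        box=(225,165,350,280)
    x0,y0,x1,y1=box
    q=Q[y0:y1,x0:x1].reshape(-1,3);col=fr[y0:y1,x0:x1].reshape(-1,3).astype(float)
    m=(q[:,2]>.06)&(col.mean(1)>110); q=q[m]
    # ransac plane
    rng=np.random.default_rng(0);best=0
    for i in range(500):
        a=q[rng.choice(len(q),3,False)];nn=np.cross(a[1]-a[0],a[2]-a[0]);l=np.linalg.norm(nn)
        if l<1e-6: continue
        nn/=l;d=abs((q-a[0])@nn)<.003
        if d.sum()>best: best=d.sum();B=d
    p=q[B];ctr=p.mean(0);nn=np.linalg.svd(p-ctr)[2][2];nn*=np.sign(nn[2])
    print(n,len(q),best,"normal",nn.round(3),"tilt",np.degrees(np.arccos(nn[2])).round(2),"az of -x",np.degrees(np.arctan2(nn[1],nn[0])).round(2),"ctr",ctr.round(4))
    big=cv2.resize(fr[y0:y1,x0:x1,::-1],None,fx=5,fy=5,interpolation=cv2.INTER_CUBIC);cv2.imwrite(f"pics/{n}0z.png",big)
E
```

```text
(100, 300) [ 0.301  0.458 -0.001]
(450, 100) [ 0.839 -0.447 -0.002]
(450, 320) [ 0.265 -0.441  0.004]
(200, 120) [ 0.776  0.212 -0.003]
(240, 300) [0.307 0.097 0.002]
(380, 160) [ 0.675 -0.262  0.002]
top 5852 2799 normal [0.326 0.367 0.871] tilt 29.44 az of -x 48.4 ctr [0.5325 0.     0.1275]
(200, 350) [ 0.655 -0.343  0.038]
(400, 200) [0.652 0.354 0.003]
(300, 150) [0.273 0.349 0.   ]
(100, 300) [ 0.375 -0.414  0.002]
(350, 270) [0.715 0.048 0.003]
scene 3732 2141 normal [0.327 0.366 0.871] tilt 29.4 az of -x 48.22 ctr [ 0.5403 -0.0017  0.1291]
```

```bash
python3 -c "
import cv2
for n in('top','scene'):
    print(cv2.imread(f'pics/{n}0z.png').shape)"
```

```text
(625, 650, 3)
(575, 625, 3)
```

View pics/top0z.png

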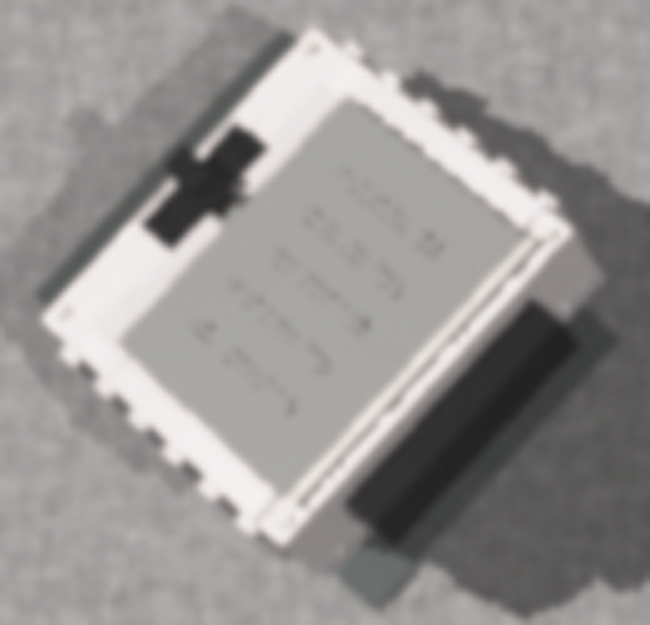

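View pics/scene0z.png

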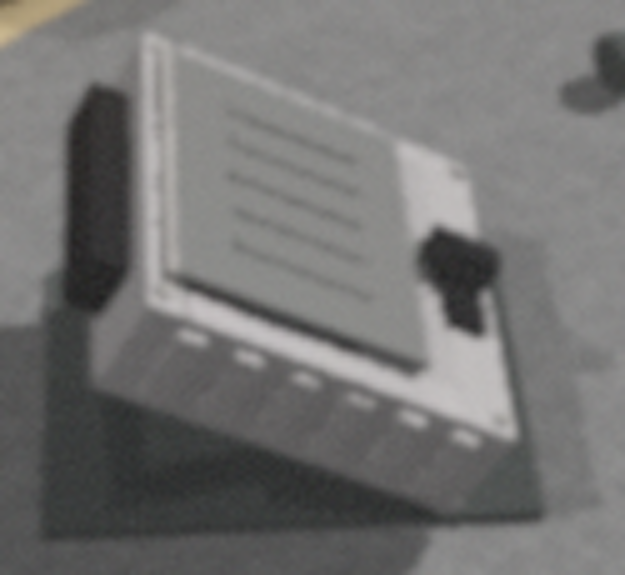

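The face-plane fits agree: tilt 29.4° and azimuth 48.3° in both views. Next I'll cast the outline and latch pixels onto the known planes.

```bash
cat >> h.py <<'E'
def ray(c,u,v):
    H=c["range_z"].shape[0]; f=H/2/np.tan(np.radians(float(c["vfov"]))/2)
    d=np.array([(u-c["cx"])/f,-(v-c["cy"])/f,-1.]);E=c["extrinsics"]
    return E[:3,3],E[:3,:3]@d
def hit(c,u,v,p0,n):
    o,d=ray(c,u,v); return o+d*((p0-o)@n)/(d@n)
E
python3 - <<'E'
from h import *
t=load("top0.npz");s=load("scene0.npz")
T={"lowR":(315,33),"lowL":(43,317),"hiR":(573,232),"hiL":(282,545),"coverLR":(350,97),"coverLL":(120,342),"ridge_a":(188,165),"latchend_b":(250,138),"latchend_c":(165,232)}
S={"hiR":(147,35),"lowR":(520,438),"hiL_":(147,35)}
yaw=np.radians(48.3); 
n=np.array([np.sin(.5236)*np.cos(yaw),np.sin(.5236)*np.sin(yaw),np.cos(.5236)])
# iterate: centre of face at z=.108
ctr=np.array([.54,0,.108])
for k in range(5):
    P={k:hit(t,215+a/5-.4,150+b/5-.4,ctr,n) for k,(a,b) in T.items()}
    m=np.mean([P[k] for k in("lowR","lowL","hiR","hiL")],0)
    ctr=m+n*((.108-m[2])/n[2]) if abs(n[2])<1 else m
    # plane height uncertain: use depth plane instead
print("ctr(z=.108 plane)",m)
for nm,c,box in(("top",t,(215,150,345,275)),("scene",s,(225,165,350,280))):
    pass
for k,v in P.items(): print(k,v.round(4))
e=lambda a,b:(np.linalg.norm(P[a]-P[b]).round(4), np.degrees(np.arctan2(*(P[b]-P[a])[[1,0]])).round(2))
print(e("lowL","lowR"),e("hiL","hiR"),e("lowR","hiR"),e("lowL","hiL"),e("coverLL","coverLR"))
# depth at face rim points (white)
Q=cloud(t)
for k,(a,b) in {"r1":(470,160),"r2":(200,455),"low1":(300,70),"low2":(75,315),"cover":(320,300),"ridge":(200,185)}.items():
    q=Q[150+b//5,215+a//5];print(k,q.round(4),"off plane",((q-m)@n).round(4))
E
```

```text
ctr(z=.108 plane) [0.54449299 0.01185908 0.10785104]
lowR [0.6709 0.0059 0.0619]
lowL [0.5266 0.1392 0.0598]
hiR [ 0.5634 -0.115   0.1553]
hiL [0.4172 0.0173 0.1544]
coverLR [ 0.6357 -0.0118  0.083 ]
coverLL [0.5134 0.0989 0.0822]
ridge_a [0.6036 0.0683 0.0608]
latchend_b [0.6165 0.0374 0.0692]
latchend_c [0.569  0.0787 0.0696]
(np.float64(0.1964), np.float64(-42.73)) (np.float64(0.1972), np.float64(-42.15)) (np.float64(0.1868), np.float64(-131.65)) (np.float64(0.1891), np.float64(-131.93)) (np.float64(0.1649), np.float64(-42.18))
r1 [ 0.5994 -0.0699  0.1222] off plane 0.0002
r2 [0.4574 0.0561 0.1228] off plane 0.0005
low1 [0.6504 0.0121 0.0662] off plane -0.0008
low2 [0.5265 0.1218 0.0646] off plane -0.0024
cover [5.314e-01 5.000e-04 1.256e-01] off plane 0.0068
ridge [0.5887 0.0596 0.0955] off plane 0.0218
```

```bash
cat >> h.py <<'E'
from scipy.spatial.transform import Rotation as Ro
yawx=np.radians(48.0-180)
ex=np.array([np.cos(yawx)*np.cos(.5236),np.sin(yawx)*np.cos(.5236),.5])
ey=np.array([-np.sin(yawx),np.cos(yawx),0]); en=np.cross(ex,ey)
C=np.array([.5445,.0119,.108]); F=np.stack([ex,ey,en],1)
def W(a,b,c): return C+F@np.array([a,b,c])   # face coords m -> world
def L(p): return F.T@(np.asarray(p)-C)
def rows(target_p,target_R):
    from cell import sensors
    s=sensors.sense();R=Ro.from_quat(s["orientation"]);p=s["tool_pos"]
    d=R.inv().apply(target_p-p)*100; rv=(R.inv()*target_R).as_rotvec()
    print("t",round(s["time"],2),"face",(L(p)*1000).round(1),"shift cm",d.round(2),"rot",rv.round(3),"F",s["wrist_force"].round(1),"Fface",(F.T@s["wrist_force"]).round(1),"grip",round(s["gripper_width"],2),"q",s["qpos"].round(2))
def Rt(roll): # tool x=-n ; roll about it; roll 0: tool y=ey
    return Ro.from_matrix(np.stack([-en,ey,np.cross(-en,ey)],1))*Ro.from_euler("x",roll)
E
python3 - <<'E'
from h import *
from cell import sensors
t=load("top0.npz");s=load("scene0.npz")
n=en
# latch features, top plane at +6mm for bar ends, +24mm for ridge
for nm,u,v,h in(("endb",250,138,.006),("endc",163,232,.006),("ridge corner-topleft",186,163,.024),("ridge br",222,205,.024)):
    p=hit(t,215+u/5-.4,150+v/5-.4,C+n*h,n);print(nm,(L(p)*1000).round(1))
for nm,u,v,h in(("ridge TL",435,232,.024),("ridge TR",495,248,.024),("bar end",470,335,.006)):
    p=hit(s,225+u/5-.4,165+v/5-.4,C+n*h,n);print(nm,(L(p)*1000).round(1))
for nm in("top","scene"):
    c=load(nm+"0.npz");Q=cloud(c);l=(Q-C)@F
    m=(abs(l[...,0]+.074)<.03)&(abs(l[...,1])<.06)&(l[...,2]>.018)&(l[...,2]<.03)
    print(nm,m.sum(),(l[m].mean(0)*1000).round(1),(l[m].min(0)*1000).round(1),(l[m].max(0)*1000).round(1))
st=sensors.sense();print(Ro.from_quat(st["orientation"]).as_matrix().round(2))
print("ridge",W(-.074,0,.024))
for r in(0,90,180,270): print(r);rows(W(-.074,-.04,.12),Rt(np.radians(r)))
E
```

```text
endb [-73.1  35.9   6. ]
endc [-72.7 -27.4   6. ]
ridge corner-topleft [-77.8   4.5  24. ]
ridge br [-44.8   0.5  24. ]
ridge TL [-51.9  -0.3  24. ]
ridge TR [-87.4  -7.3  24. ]
bar end [-77.5  42.1   6. ]
top 59 [-72.5   2.5  23.2] [-85.5  -5.3  18.7] [-56.3  10.7  27.8]
scene 65 [-73.6   5.8  24.3] [-87.5  -6.2  18.3] [-50.4  12.6  29.7]
[[-0.    0.33  0.94]
 [-0.    0.94 -0.33]
 [-1.   -0.    0.  ]]
ridge [0.59541136 0.06844279 0.09178459]
0
t 0.1 face [-154.9 -655.7  230.8] shift cm [  5.61 -35.23  52.03] rot [ 1.913 -0.34  -0.512] F [-0.4 -0.1  0.3] Fface [ 0.5 -0.3  0.1] grip 1.0 q [-1.34  0.48  0.02  1.56 -0.01  1.11 -0.08]
90
t 0.1 face [-154.9 -655.7  230.8] shift cm [  5.61 -35.23  52.03] rot [-2.664  0.712  0.143] F [-0.4 -0.1  0.3] Fface [ 0.5 -0.3  0.1] grip 1.0 q [-1.34  0.48  0.02  1.56 -0.01  1.11 -0.08]
180
t 0.1 face [-154.9 -655.7  230.8] shift cm [  5.61 -35.23  52.03] rot [-1.149  0.46  -0.306] F [-0.4 -0.1  0.3] Fface [ 0.5 -0.3  0.1] grip 1.0 q [-1.34  0.48  0.02  1.56 -0.01  1.11 -0.08]
270
t 0.1 face [-154.9 -655.7  230.8] shift cm [  5.61 -35.23  52.03] rot [ 0.385  0.104 -0.515] F [-0.4 -0.1  0.3] Fface [ 0.5 -0.3  0.1] grip 1.0 q [-1.34  0.48  0.02  1.56 -0.01  1.11 -0.08]
```

The ridge measures at face coordinates (-73, +3, 24) mm in both views, and the given position is -74 and 24, so they match. I'm starting the approach with the gripper shut.

>>> drive_tool([
  {"x":0.3,"y":-2.5,"z":3.7,"rx":0.032,"ry":0.009,"rz":-0.043,"grip":0},
  {"x":0.3,"y":-2.5,"z":3.7,"rx":0.032,"ry":0.009,"rz":-0.043,"grip":0},
  {"x":0.3,"y":-2.5,"z":3.7,"rx":0.032,"ry":0.009,"rz":-0.043,"grip":0},
  {"x":0.3,"y":-2.5,"z":3.7,"rx":0.032,"ry":0.009,"rz":-0.043,"grip":0},
  {"x":0.3,"y":-2.5,"z":3.7,"rx":0.032,"ry":0.009,"rz":-0.043,"grip":0},
  {"x":0.3,"y":-2.5,"z":3.7,"rx":0.032,"ry":0.009,"rz":-0.043,"grip":0},
  {"x":0.3,"y":-2.5,"z":3.7,"rx":0.032,"ry":0.009,"rz":-0.043,"grip":0},
  {"x":0.3,"y":-2.5,"z":3.7,"rx":0.032,"ry":0.009,"rz":-0.043,"grip":0},
], newtons=40)

```text
time: 0.9
tool_pos: [0.4004, 0.3215, 0.2282]
orientation: [0.082, 0.714, -0.323, 0.616]
wrist_force: [0.9, 0.7, 0.5]
gripper_width: 0.0
```

```bash
python3 -c "
from h import *
rows(W(-.074,-.04,.12),Rt(-np.pi/2))"
```

```text
t 0.9 face [ -55.6 -314.3  170.9] shift cm [ 5.85 -2.74 27.2 ] rot [ 0.137  0.03  -0.152] F [0.9 0.7 0.5] Fface [-0.7  0.2  1. ] grip 0.0 q [-0.95  0.43  0.18  1.71 -0.03  1.38  0.22]
```

>>> drive_tool([
  {"x":0.8,"y":-0.4,"z":4.0,"rx":0.025,"ry":0.006,"rz":-0.028},
  {"x":0.8,"y":-0.4,"z":4.0,"rx":0.025,"ry":0.006,"rz":-0.028},
  {"x":0.8,"y":-0.4,"z":4.0,"rx":0.025,"ry":0.006,"rz":-0.028},
  {"x":0.8,"y":-0.4,"z":4.0,"rx":0.025,"ry":0.006,"rz":-0.028},
  {"x":0.8,"y":-0.4,"z":4.0,"rx":0.025,"ry":0.006,"rz":-0.028},
  {"x":0.8,"y":-0.4,"z":3.5,"rx":0.02,"ry":0.004,"rz":-0.02},
  {"x":0.5,"y":-0.3,"z":2.0},
  {"x":0.2,"z":0.5},
])

```text
invalid input
```

```bash
python3 - <<'E'
from h import *
from cell import capture
rows(W(-.074,-.025,.04),Rt(-np.pi/2))
c=capture("scene");cv2.imwrite("pics/s1.png",c["frame"][:,:,::-1])
E
```

```text
t 0.9 face [ -55.6 -314.3  170.9] shift cm [13.78 -4.14 28.36] rot [ 0.137  0.03  -0.152] F [0.9 0.7 0.5] Fface [-0.7  0.2  1. ] grip 0.0 q [-0.95  0.43  0.18  1.71 -0.03  1.38  0.22]
```

View pics/s1.png

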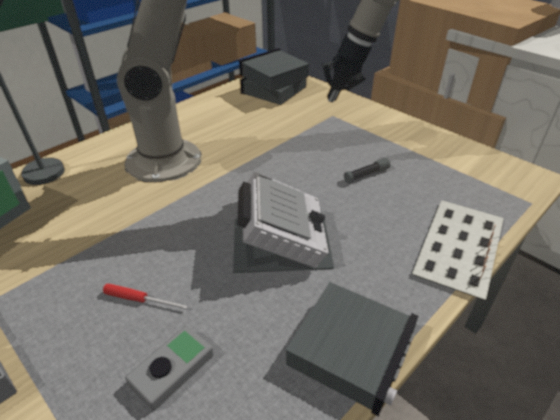

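The call was refused, probably because every row needs all seven numbers. The picture shows the tool at (335,90), free of everything. Retrying with full rows.

>>> drive_tool([
  {"x":0.8,"y":-0.4,"z":4.0,"rx":0.025,"ry":0.006,"rz":-0.028,"grip":0},
  {"x":0.8,"y":-0.4,"z":4.0,"rx":0.025,"ry":0.006,"rz":-0.028,"grip":0},
  {"x":0.8,"y":-0.4,"z":4.0,"rx":0.025,"ry":0.006,"rz":-0.028,"grip":0},
  {"x":0.8,"y":-0.4,"z":4.0,"rx":0.025,"ry":0.006,"rz":-0.028,"grip":0},
  {"x":0.8,"y":-0.4,"z":4.0,"rx":0.025,"ry":0.006,"rz":-0.028,"grip":0},
  {"x":0.8,"y":-0.4,"z":3.5,"rx":0.02,"ry":0.004,"rz":-0.02,"grip":0},
  {"x":0.5,"y":-0.3,"z":2.0,"rx":0,"ry":0,"rz":0,"grip":0},
  {"x":0.2,"y":0,"z":0.5,"rx":0,"ry":0,"rz":0,"grip":0},
], newtons=40)

```text
time: 1.75
tool_pos: [0.5796, 0.1063, 0.1842]
orientation: [0.075, 0.701, -0.43, 0.564]
wrist_force: [-0.5, -0.1, -0.1]
gripper_width: 0.001
```

```bash
python3 - <<'E'
from h import *
from cell import capture
rows(W(-.074,-.025,.04),Rt(-np.pi/2))
c=capture("scene");cv2.imwrite("pics/s2.png",c["frame"][:,:,::-1])
E
```

```text
t 1.75 face [-43.  -37.1 112.8] shift cm [7.21 3.28 1.18] rot [-0.025 -0.007  0.02 ] F [-0.5 -0.1 -0.1] Fface [ 0.3 -0.4 -0.3] grip 0.0 q [-0.61  0.67  0.32  1.5   0.06  1.48  0.49]
```

View pics/s2.png

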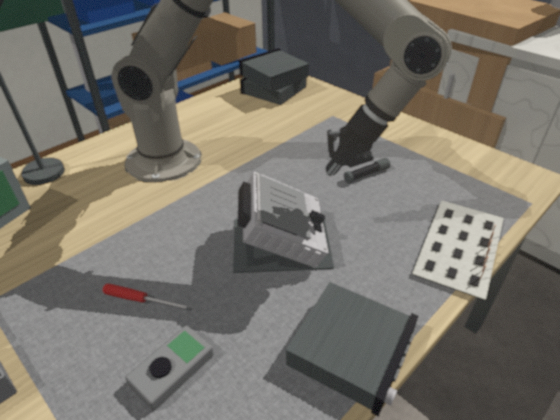

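>>> drive_tool([
  {"x":1.2,"y":0.6,"z":0.1,"rx":-0.012,"ry":-0.004,"rz":0.01,"grip":0},
  {"x":1.2,"y":0.6,"z":0.1,"rx":-0.012,"ry":-0.003,"rz":0.01,"grip":0},
  {"x":1.2,"y":0.6,"z":0.1,"rx":0,"ry":0,"rz":0,"grip":0},
  {"x":1.2,"y":0.6,"z":0.2,"rx":0,"ry":0,"rz":0,"grip":0},
  {"x":1.2,"y":0.6,"z":0.2,"rx":0,"ry":0,"rz":0,"grip":0},
  {"x":0.7,"y":0.4,"z":0.2,"rx":0,"ry":0,"rz":0,"grip":0},
  {"x":0.4,"y":0,"z":0,"rx":0,"ry":0,"rz":0,"grip":0},
  {"x":0,"y":0,"z":0,"rx":0,"ry":0,"rz":0,"grip":0},
])

```text
time: 2.6
tool_pos: [0.5784, 0.1068, 0.1014]
orientation: [0.072, 0.706, -0.409, 0.574]
wrist_force: [-0.4, -0.4, 0.9]
gripper_width: 0.0
```

```bash
python3 - <<'E'
from h import *
from cell import capture
rows(W(-.074,-.026,.012),Rt(-np.pi/2))
c=capture("scene");cv2.imwrite("pics/s3.png",cv2.resize(c["frame"][110:290,200:440,::-1],None,fx=3,fy=3))
E
```

```text
t 2.6 face [-84.  -38.3  40.8] shift cm [ 2.88 -1.04  1.21] rot [ 0.014 -0.    -0.006] F [-0.4 -0.4  0.9] Fface [ 0.9 -0.   0.5] grip 0.0 q [-0.6   0.75  0.29  1.56  0.04  1.31  0.5 ]
```

View pics/s3.png

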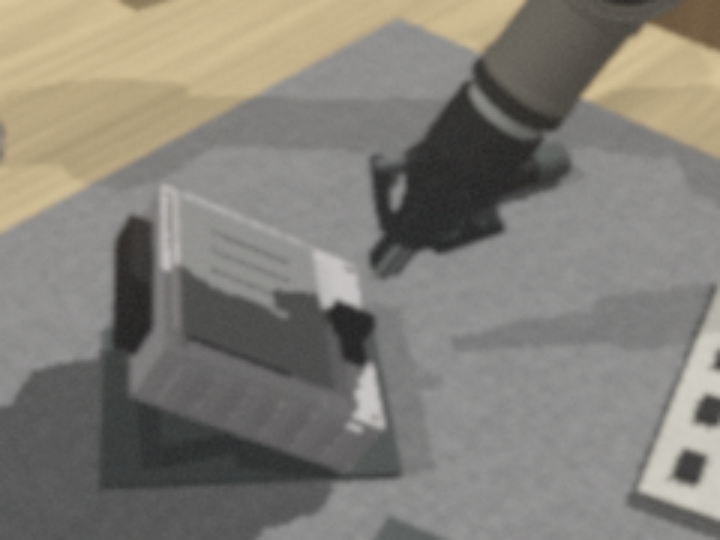

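The tip is at (385,265) in the crop, above and to the -y side of the ridge at (350,320), still clear. Moving down beside it.

>>> drive_tool([
  {"x":0.8,"y":-0.3,"z":0.3,"rx":0.007,"ry":0,"rz":-0.003,"grip":0},
  {"x":0.8,"y":-0.3,"z":0.3,"rx":0.007,"ry":0,"rz":-0.003,"grip":0},
  {"x":0.7,"y":-0.3,"z":0.3,"rx":0,"ry":0,"rz":0,"grip":0},
  {"x":0.4,"y":-0.1,"z":0.2,"rx":0,"ry":0,"rz":0,"grip":0},
  {"x":0.2,"y":0,"z":0.1,"rx":0,"ry":0,"rz":0,"grip":0},
  {"x":0,"y":0,"z":0,"rx":0,"ry":0,"rz":0,"grip":0},
  {"x":0,"y":0,"z":0,"rx":0,"ry":0,"rz":0,"grip":0},
  {"x":0,"y":0,"z":0,"rx":0,"ry":0,"rz":0,"grip":0},
])

```text
time: 3.45
tool_pos: [0.5726, 0.0786, 0.0812]
orientation: [0.076, 0.702, -0.416, 0.573]
wrist_force: [0.8, 0.4, -0.4]
gripper_width: -0.0
```

```bash
python3 - <<'E'
from h import *
from cell import capture
rows(W(-.074,-.0,.012),Rt(-np.pi/2))
c=capture("scene");cv2.imwrite("pics/s4.png",cv2.resize(c["frame"][110:290,200:440,::-1],None,fx=3,fy=3))
E
```

```text
t 3.45 face [-72.7 -23.8  11. ] shift cm [-0.1   0.14  2.38] rot [-0.003  0.001 -0.002] F [ 0.8  0.4 -0.4] Fface [-0.9  0.3  0.1] grip -0.0 q [-0.57  0.76  0.3   1.61  0.05  1.26  0.5 ]
```

View pics/s4.png

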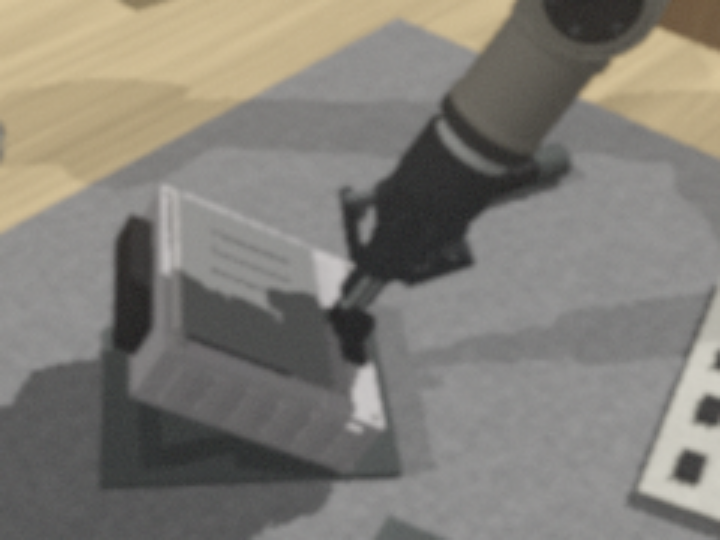

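The tip sits on the bar just to the -y side of the ridge, at (345,300). Pushing sideways now.

>>> drive_tool([
  {"x":-0.1,"y":0.1,"z":0.3,"rx":0,"ry":0,"rz":0,"grip":0},
  {"x":0,"y":0,"z":0.3,"rx":0,"ry":0,"rz":0,"grip":0},
  {"x":0,"y":0,"z":0.3,"rx":0,"ry":0,"rz":0,"grip":0},
  {"x":0,"y":0,"z":0.3,"rx":0,"ry":0,"rz":0,"grip":0},
  {"x":0,"y":0,"z":0.3,"rx":0,"ry":0,"rz":0,"grip":0},
  {"x":0,"y":0,"z":0.3,"rx":0,"ry":0,"rz":0,"grip":0},
  {"x":0,"y":0,"z":0.2,"rx":0,"ry":0,"rz":0,"grip":0},
  {"x":0,"y":0,"z":0,"rx":0,"ry":0,"rz":0,"grip":0},
])

```text
time: 4.3
tool_pos: [0.5887, 0.0674, 0.0818]
orientation: [0.075, 0.704, -0.415, 0.572]
wrist_force: [-0.9, 1.4, 0.4]
gripper_width: -0.001
```

```bash
python3 - <<'E'
from h import *
from cell import capture
rows(W(-.074,-.0,.012),Rt(-np.pi/2))
c=capture("scene");cv2.imwrite("pics/s5.png",cv2.resize(c["frame"][110:290,200:440,::-1],None,fx=3,fy=3))
E
```

```text
t 4.3 face [-74.5  -4.3  12.8] shift cm [ 0.08 -0.05  0.43] rot [-0.001 -0.002 -0.002] F [-0.9  1.4  0.4] Fface [-0.2 -1.6  0.5] grip -0.0 q [-0.55  0.77  0.31  1.57  0.06  1.27  0.53]
```

View pics/s5.png

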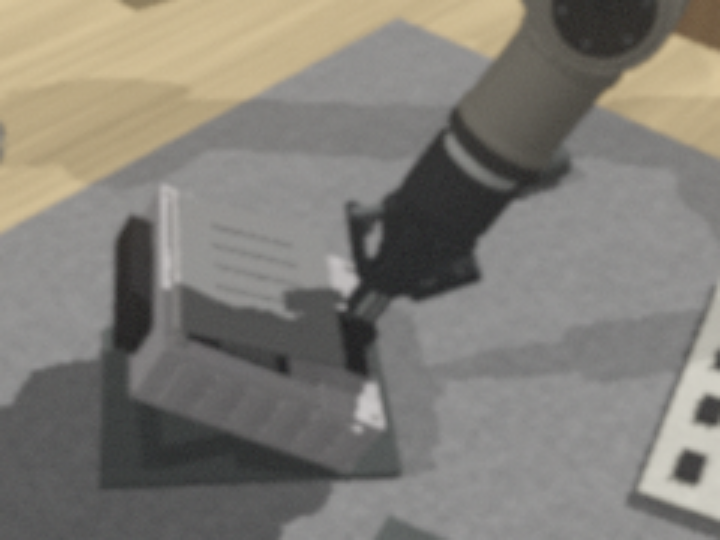

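The cover has started to lift. One small extra nudge, then back off sideways and move down the slope to give it room.

>>> drive_tool([
  {"x":0,"y":0,"z":0.2,"rx":0,"ry":0,"rz":0,"grip":0},
  {"x":0,"y":0,"z":-0.2,"rx":0,"ry":0,"rz":0,"grip":0},
  {"x":0,"y":0.2,"z":-0.5,"rx":0,"ry":0,"rz":0,"grip":0},
  {"x":-0.3,"y":0.5,"z":-0.8,"rx":0,"ry":0,"rz":0,"grip":0},
  {"x":-0.5,"y":0.8,"z":-0.8,"rx":0,"ry":0,"rz":0,"grip":0},
  {"x":-0.8,"y":0.8,"z":-0.5,"rx":0,"ry":0,"rz":0,"grip":0},
  {"x":-0.8,"y":0.5,"z":0,"rx":0,"ry":0,"rz":0,"grip":0},
  {"x":-0.8,"y":0,"z":0,"rx":0,"ry":0,"rz":0,"grip":0},
])

```text
time: 5.15
tool_pos: [0.5971, 0.1191, 0.0957]
orientation: [0.075, 0.703, -0.415, 0.573]
wrist_force: [-0.2, -0.5, -0.2]
gripper_width: -0.002
```

>>> drive_tool([
  {"x":-0.8,"y":0,"z":0,"rx":0,"ry":0,"rz":0,"grip":0},
  {"x":-0.8,"y":0,"z":0,"rx":0,"ry":0,"rz":0,"grip":0},
  {"x":-0.3,"y":0,"z":0,"rx":0,"ry":0,"rz":0,"grip":0},
  {"x":0,"y":0,"z":0,"rx":0,"ry":0,"rz":0,"grip":0},
  {"x":0,"y":0,"z":0,"rx":0,"ry":0,"rz":0,"grip":0},
  {"x":0,"y":0,"z":0,"rx":0,"ry":0,"rz":0,"grip":0},
  {"x":0,"y":0,"z":0,"rx":0,"ry":0,"rz":0,"grip":0},
  {"x":0,"y":0,"z":0,"rx":0,"ry":0,"rz":0,"grip":0},
])

```text
time: 5.95
tool_pos: [0.6053, 0.1255, 0.1152]
orientation: [0.076, 0.702, -0.415, 0.573]
wrist_force: [0.1, -0.3, 0.4]
gripper_width: 0.004
```

```bash
python3 - <<'E'
from h import *
from cell import capture
rows(W(.010,-.041,.04),Rt(-np.pi/2))
for n in("scene","top"):
    c=capture(n);np.savez(n+"6.npz",**{k:np.array(v) for k,v in c.items()})
    f=c["frame"][110:290,200:440] if n=="scene" else c["frame"][130:290,190:390]
    cv2.imwrite(f"pics/{n}6.png",cv2.resize(f[:,:,::-1],None,fx=3,fy=3))
    l=(cloud(c)-C)@F*1000
    for nm,cy in(("left",41),("right",-41)):
        m=(abs(l[...,0]-16)<38)&(abs(l[...,1]-cy)<33)&(abs(l[...,2])<25)
        print(n,nm,m.sum(),np.percentile(l[m][:,2],[5,25,50,75,95]).round(1) if m.sum() else "")
    m=(l[...,0]>70)&(l[...,0]<130)&(abs(l[...,1])<80)&(l[...,2]>20)&(l[...,2]<150)
    print("cover pts",m.sum(), l[m].mean(0).round(1),l[m].max(0).round(1))
E
```

```text
t 5.95 face [-104.7  -30.8   68.8] shift cm [  2.83 -11.48  -0.99] rot [-0.002  0.001 -0.004] F [ 0.1 -0.3  0.4] Fface [0.3 0.3 0.2] grip 0.0 q [-0.6   0.78  0.3   1.47  0.04  1.38  0.49]
scene left 485 [-15.  -10.2  -9.4  -8.6  -7.6]
scene right 303 [-4.9  0.2  1.   1.7  2.8]
cover pts 1301 [87.   5.5 84. ] [ 90.2  79.9 144.2]
top left 107 [-16.  -13.9 -12.6 -11.2  -8.6]
top right 184 [-5.2 -3.5 -2.1 -0.8  1. ]
cover pts 2077 [91.2 -0.1 83. ] [ 96.   80.  144.4]
```

View pics/scene6.png

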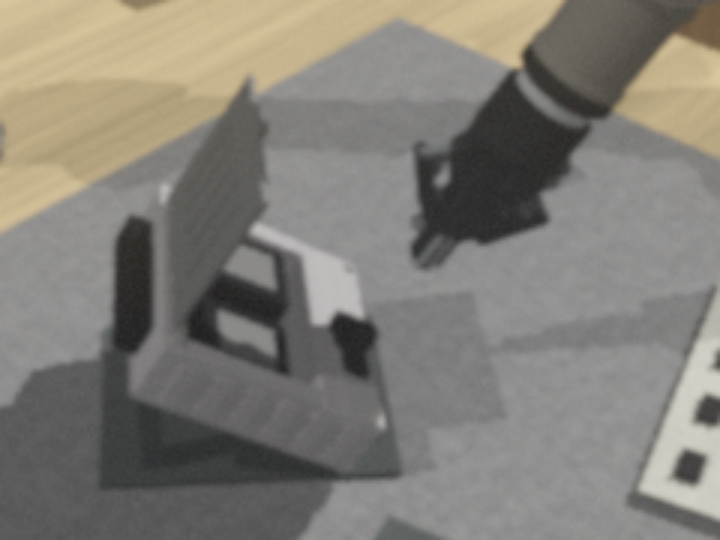

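View pics/top6.png

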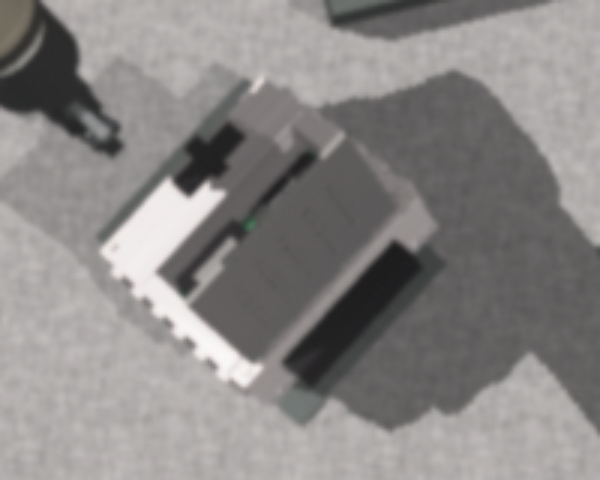

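The cover stands fully open: the plate is at face x≈87–91 mm and reaches n=144. The left module's depth reads 10.5 mm below the right one in both views, so the left is home and the right is proud. Moving over the right module.

>>> drive_tool([
  {"x":0,"y":-2,"z":-0.3,"rx":0,"ry":0,"rz":0,"grip":0},
  {"x":0,"y":-2,"z":-0.2,"rx":0,"ry":0,"rz":0,"grip":0},
  {"x":0,"y":-2,"z":-0.2,"rx":0,"ry":0,"rz":0,"grip":0},
  {"x":0.2,"y":-2,"z":-0.2,"rx":0,"ry":0,"rz":0,"grip":0},
  {"x":0.5,"y":-2,"z":-0.1,"rx":0,"ry":0,"rz":0,"grip":0},
  {"x":0.8,"y":-1,"z":0,"rx":0,"ry":0,"rz":0,"grip":0},
  {"x":0.8,"y":-0.3,"z":0,"rx":0,"ry":0,"rz":0,"grip":0},
  {"x":0.2,"y":0,"z":0,"rx":0,"ry":0,"rz":0,"grip":0},
])

```text
time: 6.85
tool_pos: [0.5207, 0.0481, 0.15]
orientation: [0.075, 0.702, -0.415, 0.573]
wrist_force: [-0.7, -0.7, -0.3]
gripper_width: 0.001
```

```bash
python3 - <<'E'
from h import *
from cell import capture
rows(W(.010,-.041,.0),Rt(-np.pi/2))
c=capture("scene");cv2.imwrite("pics/s7.png",cv2.resize(c["frame"][110:290,200:440,::-1],None,fx=3,fy=3))
E
```

```text
t 6.85 face [ 11.6 -41.9  41.9] shift cm [4.19 0.14 0.09] rot [-0.001  0.002 -0.004] F [-0.7 -0.7 -0.3] Fface [ 0.8 -0.  -0.7] grip 0.0 q [-0.59  0.59  0.33  1.74  0.09  1.29  0.51]
```

View pics/s7.png

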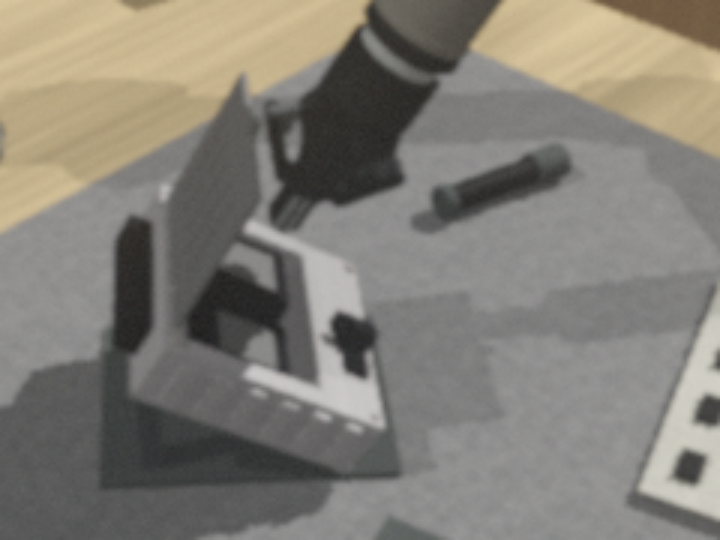

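The tool is over the right (far) module at (285,215), with clearance to the cover. Descending.

>>> drive_tool([
  {"x":0.8,"y":0.1,"z":0,"rx":0,"ry":0,"rz":0,"grip":0},
  {"x":0.8,"y":0.1,"z":0,"rx":0,"ry":0,"rz":0,"grip":0},
  {"x":0.8,"y":0.1,"z":0,"rx":0,"ry":0,"rz":0,"grip":0},
  {"x":0.6,"y":0,"z":0,"rx":0,"ry":0,"rz":0,"grip":0},
  {"x":0.3,"y":0,"z":0,"rx":0,"ry":0,"rz":0,"grip":0},
  {"x":0.1,"y":0,"z":0,"rx":0,"ry":0,"rz":0,"grip":0},
  {"x":0.1,"y":0,"z":0,"rx":0,"ry":0,"rz":0,"grip":0},
  {"x":0.1,"y":0,"z":0,"rx":0,"ry":0,"rz":0,"grip":0},
])

```text
time: 7.7
tool_pos: [0.5109, 0.0379, 0.1127]
orientation: [0.074, 0.703, -0.414, 0.574]
wrist_force: [-0.6, 0.8, 0.0]
gripper_width: 0.001
```

```bash
python3 - <<'E'
from h import *
rows(W(.008,-.041,-.005),Rt(-np.pi/2))
E
```

```text
t 7.7 face [  5.1 -42.4   2.5] shift cm [ 0.75 -0.3   0.14] rot [ 0.002  0.002 -0.003] F [-0.6  0.8  0. ] Fface [-0.2 -0.9  0.1] grip 0.0 q [-0.58  0.62  0.32  1.79  0.09  1.21  0.51]
```

>>> drive_tool([
  {"x":0.1,"y":-0.1,"z":0,"rx":0,"ry":0,"rz":0,"grip":0},
  {"x":0.1,"y":-0.1,"z":0,"rx":0,"ry":0,"rz":0,"grip":0},
  {"x":0.1,"y":0,"z":0,"rx":0,"ry":0,"rz":0,"grip":0},
  {"x":0.1,"y":0,"z":0,"rx":0,"ry":0,"rz":0,"grip":0},
  {"x":0.1,"y":0,"z":0,"rx":0,"ry":0,"rz":0,"grip":0},
  {"x":0.1,"y":0,"z":0,"rx":0,"ry":0,"rz":0,"grip":0},
  {"x":0.1,"y":0,"z":0,"rx":0,"ry":0,"rz":0,"grip":0},
  {"x":0.1,"y":0,"z":0,"rx":0,"ry":0,"rz":0,"grip":0},
])

```text
time: 8.5
tool_pos: [0.5089, 0.0353, 0.1108]
orientation: [0.075, 0.702, -0.413, 0.575]
wrist_force: [-0.6, 1.4, 8.2]
gripper_width: 0.003
```

```bash
python3 - <<'E'
from h import *
rows(W(.008,-.041,-.012),Rt(-np.pi/2))
E
```

```text
t 8.5 face [  6.9 -42.1  -0.8] shift cm [ 1.12 -0.11  0.11] rot [ 0.002  0.004 -0.007] F [-0.6  1.4  8.2] Fface [ 3.6 -1.4  7.4] grip 0.0 q [-0.58  0.62  0.32  1.79  0.09  1.2   0.51]
```

>>> drive_tool([
  {"x":0.15,"y":0,"z":0,"rx":0,"ry":0,"rz":0,"grip":0},
  {"x":0.15,"y":0,"z":0,"rx":0,"ry":0,"rz":0,"grip":0},
  {"x":0.2,"y":0,"z":0,"rx":0,"ry":0,"rz":0,"grip":0},
  {"x":0.2,"y":0,"z":0,"rx":0,"ry":0,"rz":0,"grip":0},
  {"x":0.2,"y":0,"z":0,"rx":0,"ry":0,"rz":0,"grip":0},
  {"x":0.2,"y":0,"z":0,"rx":0,"ry":0,"rz":0,"grip":0},
  {"x":0.2,"y":0,"z":0,"rx":0,"ry":0,"rz":0,"grip":0},
  {"x":0.2,"y":0,"z":0,"rx":0,"ry":0,"rz":0,"grip":0},
])

```text
time: 9.3
tool_pos: [0.5089, 0.0353, 0.1107]
orientation: [0.077, 0.701, -0.411, 0.577]
wrist_force: [-1.0, 3.9, 14.6]
gripper_width: 0.002
```

```bash
python3 - <<'E'
from h import *
rows(W(.008,-.041,-.012),Rt(-np.pi/2))
E
```

```text
t 9.3 face [  6.9 -42.1  -0.9] shift cm [ 1.11 -0.13  0.1 ] rot [ 0.002  0.006 -0.015] F [-1.   3.9 14.6] Fface [ 5.3 -3.4 13.8] grip 0.0 q [-0.58  0.61  0.32  1.8   0.09  1.19  0.51]
```

>>> drive_tool([
  {"x":0.25,"y":0,"z":0,"rx":0,"ry":0,"rz":-0.003,"grip":0},
  {"x":0.25,"y":0,"z":0,"rx":0,"ry":0,"rz":-0.003,"grip":0},
  {"x":0.25,"y":0,"z":0,"rx":0,"ry":0,"rz":-0.003,"grip":0},
  {"x":0.25,"y":0,"z":0,"rx":0,"ry":0,"rz":-0.003,"grip":0},
  {"x":0.3,"y":0,"z":0,"rx":0,"ry":0,"rz":-0.003,"grip":0},
  {"x":0.3,"y":0,"z":0,"rx":0,"ry":0,"rz":-0.003,"grip":0},
  {"x":0.3,"y":0,"z":0,"rx":0,"ry":0,"rz":-0.003,"grip":0},
  {"x":0.3,"y":0,"z":0,"rx":0,"ry":0,"rz":-0.003,"grip":0},
])

```text
time: 10.1
tool_pos: [0.5081, 0.0343, 0.1085]
orientation: [0.072, 0.701, -0.415, 0.575]
wrist_force: [-1.5, 3.7, 14.2]
gripper_width: -0.004
```

```bash
python3 - <<'E'
from h import *
rows(W(.008,-.041,-.012),Rt(-np.pi/2))
E
```

```text
t 10.1 face [  6.9 -42.1  -3.4] shift cm [ 0.86 -0.11  0.1 ] rot [ 0.002  0.008 -0.001] F [-1.5  3.7 14.2] Fface [ 5.6 -3.6 13.2] grip -0.0 q [-0.58  0.62  0.32  1.8   0.1   1.19  0.51]
```

It's past the force peak: travel is about 2.5 mm and the force is falling off. Keeping up the steady press.

>>> drive_tool([
  {"x":0.25,"y":0,"z":0,"rx":0,"ry":0,"rz":0,"grip":0},
  {"x":0.25,"y":0,"z":0,"rx":0,"ry":0,"rz":0,"grip":0},
  {"x":0.25,"y":0,"z":0,"rx":0,"ry":0,"rz":0,"grip":0},
  {"x":0.25,"y":0,"z":0,"rx":0,"ry":0,"rz":0,"grip":0},
  {"x":0.25,"y":0,"z":0,"rx":0,"ry":0,"rz":0,"grip":0},
  {"x":0.25,"y":0,"z":0,"rx":0,"ry":0,"rz":0,"grip":0},
  {"x":0.25,"y":0,"z":0,"rx":0,"ry":0,"rz":0,"grip":0},
  {"x":0.25,"y":0,"z":0,"rx":0,"ry":0,"rz":0,"grip":0},
])

```text
time: 10.9
tool_pos: [0.5055, 0.0314, 0.1013]
orientation: [0.074, 0.701, -0.413, 0.577]
wrist_force: [-1.9, 6.5, 22.9]
gripper_width: -0.001
```

```bash
python3 - <<'E'
from h import *
rows(W(.008,-.041,-.012),Rt(-np.pi/2))
E
```

```text
t 10.9 face [  6.7 -42.  -11.6] shift cm [ 0.04 -0.13  0.1 ] rot [ 0.003  0.01  -0.007] F [-1.9  6.5 22.9] Fface [ 8.4 -5.7 21.6] grip -0.0 q [-0.58  0.63  0.32  1.81  0.1   1.17  0.51]
```

Home: it bottomed out 10.7 mm below first contact, at 22 N. Retracting, then moving over the left module to check it by touch.

>>> drive_tool([
  {"x":-0.4,"y":0,"z":0,"rx":0,"ry":0,"rz":0,"grip":0},
  {"x":-1,"y":0,"z":0,"rx":0,"ry":0,"rz":0,"grip":0},
  {"x":-1.5,"y":0,"z":0,"rx":0,"ry":0,"rz":0,"grip":0},
  {"x":-1,"y":0,"z":1,"rx":0,"ry":0,"rz":0,"grip":0},
  {"x":0,"y":0,"z":2,"rx":0,"ry":0,"rz":0,"grip":0},
  {"x":0,"y":0,"z":2.5,"rx":0,"ry":0,"rz":0,"grip":0},
  {"x":0,"y":0,"z":2,"rx":0,"ry":0,"rz":0,"grip":0},
  {"x":0,"y":0,"z":0.5,"rx":0,"ry":0,"rz":0,"grip":0},
])

```text
time: 11.7
tool_pos: [0.5831, -0.0084, 0.1385]
orientation: [0.073, 0.7, -0.412, 0.579]
wrist_force: [-0.2, -0.4, -0.2]
gripper_width: 0.004
```

```bash
python3 - <<'E'
from h import *
from cell import capture
rows(W(.008,.041,0),Rt(-np.pi/2))
for n in("scene","top"):
    c=capture(n)
    if n=="scene": cv2.imwrite("pics/s8.png",cv2.resize(c["frame"][110:290,200:440,::-1],None,fx=3,fy=3))
    l=(cloud(c)-C)@F*1000
    for nm,cy in(("left",41),("right",-41)):
        m=(abs(l[...,0]-16)<34)&(abs(l[...,1]-cy)<30)&(abs(l[...,2])<25)
        print(n,nm,m.sum(),np.percentile(l[m][:,2],[5,25,50,75,95]).round(1) if m.sum() else "")
E
```

```text
t 11.7 face [ 5.9 42.3 31.8] shift cm [ 3.18 -0.24 -0.17] rot [ 0.005  0.013 -0.009] F [-0.2 -0.4 -0.2] Fface [ 0.3  0.1 -0.4] grip 0.0 q [-0.49  0.67  0.35  1.62  0.11  1.28  0.62]
scene left 402 [-11.  -10.2  -9.3  -8.6  -7.6]
scene right 267 [-11.4 -10.2  -9.3  -8.5  -7.4]
top left 73 [-15.2 -13.8 -12.7 -11.1  -9.1]
top right 101 [-16.2 -13.7 -12.7 -11.   -9.2]
```

View pics/s8.png

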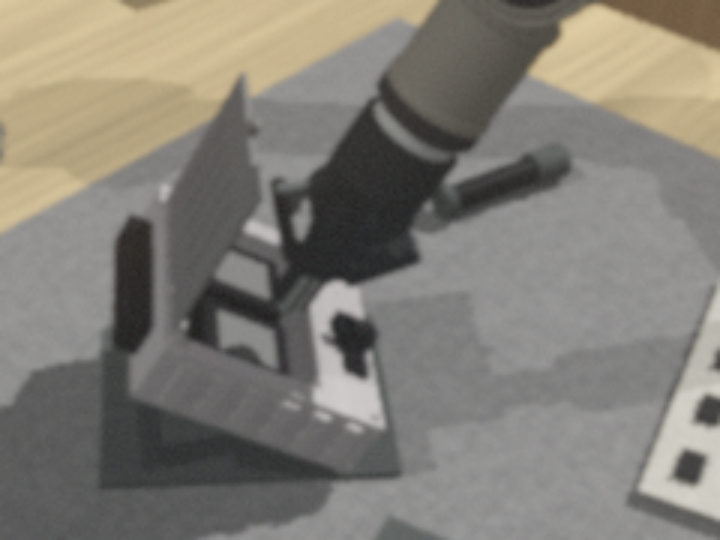

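Both module tops now read the same depth (scene -9.3/-9.3 mm, top -12.7/-12.7 mm), so both are home and no press is needed on the left. Retracting along the normal and away from the cover.

>>> drive_tool([
  {"x":-1,"y":1,"z":0,"rx":0,"ry":0,"rz":0,"grip":0},
  {"x":-2,"y":2,"z":0,"rx":0,"ry":0,"rz":0,"grip":0},
  {"x":-2,"y":2,"z":0,"rx":0,"ry":0,"rz":0,"grip":0},
  {"x":-2,"y":2,"z":0,"rx":0,"ry":0,"rz":0,"grip":0},
  {"x":-2,"y":2,"z":0,"rx":0,"ry":0,"rz":0,"grip":0},
  {"x":-1,"y":1,"z":0,"rx":0,"ry":0,"rz":0,"grip":0},
  {"x":0,"y":0,"z":0,"rx":0,"ry":0,"rz":0,"grip":0},
  {"x":0,"y":0,"z":0,"rx":0,"ry":0,"rz":0,"grip":0},
])

```text
time: 12.6
tool_pos: [0.6672, 0.1062, 0.1743]
orientation: [0.07, 0.705, -0.409, 0.575]
wrist_force: [0.1, -0.4, -0.3]
gripper_width: -0.001
```

```bash
python3 - <<'E'
from h import *
from cell import capture
rows(W(.008,.041,0),Rt(-np.pi/2))
for n in("scene","top"):
    c=capture(n); cv2.imwrite(f"pics/{n}9.png",c["frame"][:,:,::-1])
    l=(cloud(c)-C)@F*1000
    for nm,cy in(("left",41),("right",-41)):
        m=(abs(l[...,0]-16)<34)&(abs(l[...,1]-cy)<30)&(abs(l[...,2])<25)
        print(n,nm,m.sum(),np.median(l[m][:,2]).round(1))
    m=(l[...,0]>70)&(l[...,0]<130)&(abs(l[...,1])<80)&(l[...,2]>20)&(l[...,2]<150)
    print("cover",l[m].mean(0).round(1),l[m].max(0).round(1))
E
```

```text
t 12.6 face [-98.6  28.1 133.5] shift cm [ 13.32 -10.73   1.06] rot [ 0.016  0.005 -0.004] F [ 0.1 -0.4 -0.3] Fface [ 0.1  0.3 -0.4] grip -0.0 q [-0.54  0.81  0.32  1.27  0.05  1.54  0.58]
scene left 397 -9.3
scene right 268 -9.3
cover [90.6  6.  84. ] [ 93.8  79.9 143. ]
top left 87 -12.3
top right 99 -12.4
cover [92.4 -0.3 83. ] [ 97.5  79.9 143.9]
```

View pics/scene9.png

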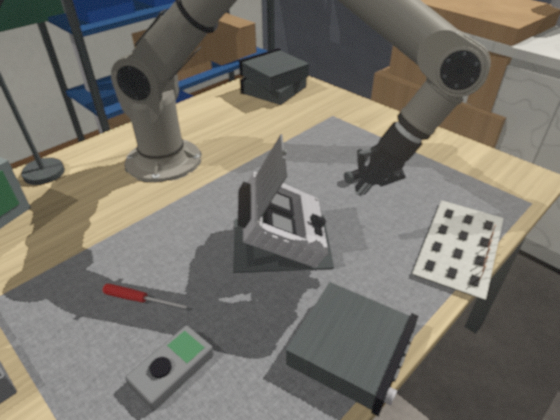

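View pics/top9.png

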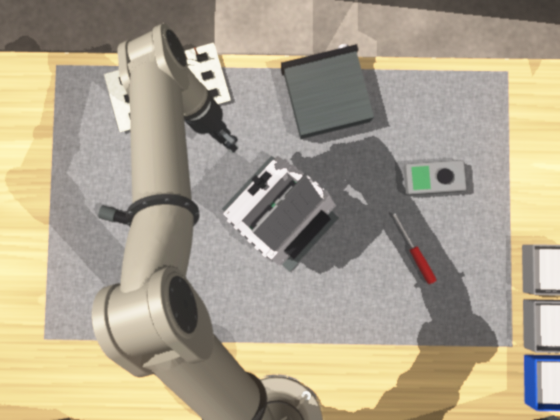

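The cover stands open (scene view, edge at (283,140)), the tool is clear at (360,185), and the screwdriver, meter and torch are where they started. Handing in.

```bash
python3 -c "
from cell import workorder
print(workorder.finish_job())"
```

```text
the job is handed in; nothing more can be done
None
```

The job is handed in at about 13 s of the 51 s allowed; no verdict was reported. I slid the latch with the closed fingers, the cover sprang open, and I pressed the right module along the face normal until it bottomed out. It went in 10.7 mm from first contact, and the highest wrist reading at the end of a move was about 24 N.

**Left module:** I did not press or touch it, because it was already home. Before the press it read 10.5 mm deeper than the right one in both cameras. At the last check the two tops matched within 0.1 mm in each view.

**Last checks:** The cover stands about square to the face, and the wrist force is near zero with the tool 13 cm off the face. The bystanders looked unmoved in the pictures, though the arm partly hides the torch in the final ones.

**What disagreed:** The two cameras differ by about 3 mm in absolute module depth (-9.3 mm against -12.4 mm), so I relied on the difference between the modules and on the press travel. One move call was refused, probably because its rows lacked the grip value, and I repeated it with full rows.

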